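# Restack the roughing spindle

## Task

Rebuild the stack on the upright spindle of the roughing head in size order, largest first: lower the aluminium dog collar on and turn it under light pressure until its slots drop over the two driving dogs and it sits flat on the flange, then seat the brass bush on it, then the steel washer on top, letting go of each once it is fully home. Lower the parts, do not drop them; never force it (no more than 30 N on the head), and leave everything else where it lies.

Things in the scene. Friction and masses are not known exactly. Their poses are not given: they have to be found in the camera images.
- head: Roughing head, bolted to the bench: cream cast housing on a 130 x 130 mm foot, a dark bearing cap and, standing up on its axis, a bright stepped spindle whose flange (58 mm across) tops out 100 mm above the bench. Origin: on the spindle axis at bench level; z up. Its yaw says nothing about the angle of the dogs.
- seat (a point): Point on the spindle axis level with the flange's upper face, float at rest; z up. Fully home, the undersides lie above it by: collar 0 mm (8 mm when it still rides on the dogs), bush 24 mm, washer 44 mm. Spindle above this point: diameter 28 mm up to 22 mm, 20 mm up to 42 mm, 12 mm up to 66 mm; edges bevelled 1.5 to 4 mm.
- dogs (a point): Point on the spindle axis level with the tops of the two driving dogs, 8 mm above the seat. The brass-coloured dogs face each other across the flange, each 9 mm wide, 16.5 to 27 mm from the axis. They may have stopped at any angle and this angle is NOT measured. The spindle turns only against a drag of about 0.3 N m, so light rubbing does not turn it.
- nose (a point): Top of the bare spindle, on its axis, 66 mm above the seat, float at rest. The whole spindle with flange and dogs floats on a spring: pushed down it starts to yield at about 6 N, then 1.8 N per mm, and meets a hard stop after 5 mm (about 15 N); let go, it comes back up, and it carries the stack without sinking.
- collar: Aluminium dog collar, the largest part: ring of outer diameter 56 mm, bore 30 mm, height 24 mm, 110 g. Four straight slots, 11.5 mm wide and 8 mm deep, cross its underside from bore to outside along its own +x, +y, -x and -y axes; above 8 mm the ring is whole. Origin: centre of the underside; z along its axis. Starts flat, slots down, on the 3 mm rubber mat.
- bush: Brass distance bush, the middle part: plain ring of outer diameter 40 mm, bore 22 mm, height 20 mm, 145 g. Origin: centre of the underside; z along its axis. Starts flat on the mat. It seats on the collar's upper face.
- washer: Steel thrust washer, the smallest part: plain ring of outer diameter 32 mm, bore 14 mm, 8 mm thick, 42 g. Origin: centre of the underside; z along its axis. Starts flat on the mat. It seats on the bush's upper face.
- locknut: Dark hexagonal lock nut lying on the mat, 28 mm across corners, 12 mm high, for a later job: leave it. Origin: centre of the underside.
- dustring: Red rubber dust ring lying on the mat, outer diameter 44 mm, 9 mm high: leave it. Origin: centre of the underside.
- wirewheel: Wire roughing wheel lying flat on the bench, diameter 92 mm, 22 mm high: leave it. Origin: centre of the underside.
- last: Green plastic shoe last standing sole down on the bench, 255 x 86 mm, 105 mm high at the heel end: leave it. Origin: middle of the sole; x towards the toe.
- wrench: Flat steel wrench on the bench, 180 mm long: leave it. Origin: middle of its length on the bench; x along it.
- tin: Grease tin with a blue band, diameter 68 mm, 75 mm high: leave it. Origin: centre of the underside.
- hammer: Hammer with a wooden handle, 260 mm long, lying on the bench: leave it. Origin: middle of its length; x towards the head.

How it is judged:
On the way, in this order (a step that is already met when the one before it is completed fails the run):
1. the dog collar is seated on the flange, its slots down over the dogs, and let go (horizontal distance between collar and seat below 0.003 m and z of collar in the frame of seat between -0.007 and 0.002 m and angle between collar's own z axis and vertical below 0.06 rad and contact force between the fingers and collar below 0.1 N), for 0.2 s.
2. the brass bush is seated on the collar and let go (horizontal distance between bush and seat below 0.003 m and z of bush in the frame of seat between 0.017 and 0.026 m and angle between bush's own z axis and vertical below 0.06 rad and contact force between the fingers and bush below 0.1 N), for 0.2 s.
3. the steel washer is seated on the bush and let go (horizontal distance between washer and seat below 0.003 m and z of washer in the frame of seat between 0.037 and 0.046 m and angle between washer's own z axis and vertical below 0.06 rad and contact force between the fingers and washer below 0.1 N), for 0.2 s.
At the end, for the whole second after the job is handed in: Collar, bush and washer are threaded on the spindle in that order from below, each let go and at rest, within 3 mm of the axis, flat (within 0.06 rad) and fully home: undersides 0, 24 and 44 mm above the flange, within 2 mm (horizontal distance between each of collar, bush, washer and seat below 0.003 m and z of collar in the frame of seat between -0.002 and 0.002 m and angle between each of collar, bush, washer's own z axis and vertical below 0.06 rad and linear speed of each of collar, bush, washer below 0.01 m/s and z of bush in the frame of seat between 0.022 and 0.026 m and z of washer in the frame of seat between 0.042 and 0.046 m); the robot touches nothing.
It fails at once if the head is loaded with more than 30 N (contact force between head and anything else above 30 N).
It fails at once if a part of the stack is dropped (moves faster than 0.4 m/s out of the fingers) ((contact force between the fingers and collar below 0.05 N and linear speed of collar above 0.4 m/s) or (contact force between the fingers and bush below 0.05 N and linear speed of bush above 0.4 m/s) or (contact force between the fingers and washer below 0.05 N and linear speed of washer above 0.4 m/s)).
It fails at once if a bystander is moved by more than 20 mm (distance of any of locknut, dustring, wirewheel, last, wrench, tin, hammer from where it was at the start of the episode above 0.02 m).
It also fails if it takes over 72 s, if anything falls off the work surface, if the arm or the gripper's body presses on something with over 40 N, if the wrist force passes 120 N, or if a joint passes its speed limit or range.

## Robot

A 7-joint arm with a two-finger parallel gripper is mounted at the origin on the work surface. World frame = base frame: x ahead of the robot, y to its left, z up, the work surface at z = 0. Lengths are in m, angles in rad, forces in N, time in s.
With the tool pointing down it reaches from about 0.4 to 0.875 m from the base axis. Payload 6.5 kg.
Tool frame: the origin (TCP) lies at the very end of the fingers, on their centre line; the grasp point (between the pads) lies r.hold_point_z behind it (r.hold_point_z is the distance from the TCP to the grasp point, in m); z points along the fingers, y is the line along which they close (so a half turn about z gives the same grasp; the last joint's range is limited). The gripper opens to 88 mm and grips with 3 to 60 N. Pads are 18 mm wide; open, the fingers measure 123 mm over their backs; the gripper's body (75 mm by 187 mm) begins 45 mm behind the grasp point.
Start: joints at [1.274, 0.536, -0.004, 1.538, 0.003, 1.067, -0.071], TCP at [0.149, -0.633, 0.239] pointing down, gripper open.
Joint ranges: [-2.7, 2.7], [-0.37, 2.16], [-1.27, 1.26], [0.24, 2.4], [-1.31, 4.45], [0.19, 1.91], [-2.76, 2.76]. Speed limits (rad/s): [2.39, 2.39, 3.14, 3.14, 3.14, 3.14, 3.14].

## Interface

Orientations are given as a unit quaternion [w, x, y, z].
In Python, from cell import r gives the robot as it stands.
- The arm moves only by the shell command python3 steer.py 'ROWS' [OPENING] [FORCE]. ROWS is a JSON list of rows, 1 to 20 of them, each of 6 numbers: dx, dy, dz in m, then a rotation vector rx, ry, rz in rad; each row shifts and turns the commanded pose from where the row before left it, along the tool's axes as they then stand; what a row does not reach is not made up. A row lasts 1/10 s, in which the tool goes at most 0.05 m and 0.15 rad, less where a joint would pass 70% of its speed; a pose out of reach is approached as far as the arm can. OPENING is the finger opening in m, set as the command begins (- or left out keeps the last). The fingers move at their own pace and stop on an object; FORCE is the grip in N (left out, the last holds). Time passes only in rows, so rows that do not move let the fingers close. It prints the time, the measured TCP pose, the force, the opening and the grip force at its end.
- r.get_state(): the state, without advancing time (a new reading comes with each control period).
- r.capture(name): name is "scene" or "top"; returns (picture, depth): 384x512x3 uint8, red, green, blue; 384x512 float32, m along the optical axis (not along the pixel's ray), 0 where there is no reading.
- r.get_calibration(name): a dict with "fx", "fy", "cx", "cy" (pixels), "eye" and "rotation" of the camera in the world. Camera axes: x right, y up, looking along -z (the intrinsics and any distortion apply to the point x, -y, -z); pixel columns grow to the right and rows downward; lengths in m; the calibration is good to about 2 mm. A picture is of the moment at which its call begins. get_calibration takes no time and is no camera call.
- r.close_job(): hands the job in; it is judged then, once.
The state is a dict: "t": time; "joint_positions": joint angles; "joint_velocities": joint speeds; "joint_efforts": joint torques, N m; "tool_pos": TCP position; "orientation": TCP orientation; "wrist_force": force on the tool from outside, world axes, zero at the start; "ft_torque": the same for the moment, N m; "grip_width": finger opening in m; "grasp_force": force on a finger pad.
Only numpy, scipy, OpenCV 4.12 (cv2) and the standard library are available. Lean on these libraries where they do the work, as an engineer would, in place of code of your own. Each camera call takes 0.05 s, during which the arm holds its last target. There are 200 camera calls.

## Working session

There is one attempt and no reset: what is moved stays moved. The work goes in short steps, Python scripts to look and compute and a shell command to move; the robot and the scene stay as the last step left them, time stands still between calls to the robot, and variables do not carry over. Pictures are saved under pics/ and viewed, at most 10 in all, crops included, and the job is handed in when it is done.

```bash
ls; mkdir -p pics
python3 - <<'E'
from cell import r
import cv2,numpy as np
print(r.hold_point_z); print(r.get_state())
for n in("scene","top"):
    p,d=r.capture(n); cv2.imwrite(f"pics/{n}0.png",cv2.cvtColor(p,cv2.COLOR_RGB2BGR)); np.savez(f"{n}0.npz",p=p,d=d)
    print(n,r.get_calibration(n),(d==0).mean())
E
```

```text
cell.py
pics
steer.py
0.0187
{'t': 0.0, 'joint_positions': array([ 1.27379105,  0.53716894, -0.00445051,  1.53882256,  0.00260421,
        1.06729604, -0.07120573]), 'joint_velocities': array([ 0.00018587, -0.0023025 ,  0.00088856, -0.00111618, -0.00118635,
        0.00058571, -0.00151033]), 'joint_efforts': array([ 5.01915156e-05, -5.70982182e+01,  9.90792252e-01, -2.51610732e+01,
       -5.62473095e-02,  1.78552209e-02,  1.94082313e-04]), 'tool_pos': array([ 0.14855017, -0.63218916,  0.23785688]), 'orientation': array([-8.29734091e-04,  9.93343637e-01,  1.15185530e-01, -1.57481542e-04]), 'wrist_force': array([-0.12097651,  0.88750727,  0.49189127]), 'ft_torque': array([0.01896043, 0.02332455, 0.00143602]), 'grasp_force': 0.0, 'grip_width': 0.08816409645140966}
scene {'fx': 467.0505721295611, 'fy': 467.0505721295611, 'cx': 251.32469065561625, 'cy': 186.19825920911606, 'eye': array([1.05462854, 0.37885145, 1.02664165]), 'rotation': array([0.39663725, 0.13477053, 0.27834746, 0.86431388])} 0.003911336263020833
top {'fx': 426.8361507415794, 'fy': 426.8361507415794, 'cx': 259.75050097090633, 'cy': 193.19970914316224, 'eye': array([ 0.33991385, -0.05780485,  1.35665097]), 'rotation': array([ 0.71072754,  0.05647216, -0.05174947, -0.69928481])} 0.004048665364583333
```

View pics/top0.png

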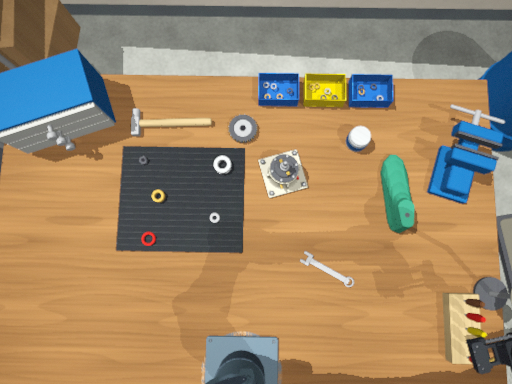

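View pics/scene0.png

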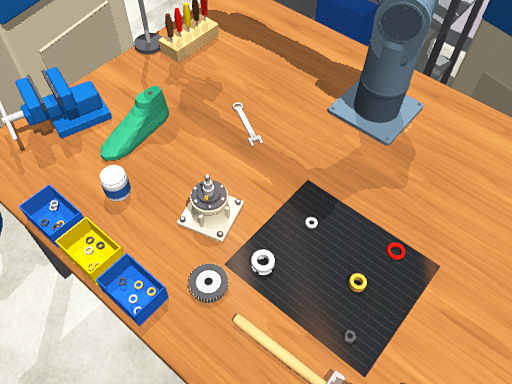

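The top view shows the mat with the collar at about (222,164), brass bush (158,196), washer (214,217), nut (143,160), red ring (148,239) and the head at (284,170). In the scene view the collar is at about (263,262), bush (358,282), washer (312,223) and spindle (208,185).

```bash
cat > h.py <<'E'
import numpy as np,cv2
from scipy.spatial.transform import Rotation as R
from cell import r
def cal(n):
    c=r.get_calibration(n); q=c["rotation"]; return c,R.from_quat(q,scalar_first=True)
def ray(n,uv):
    c,Q=cal(n); uv=np.atleast_2d(uv).astype(float)
    d=np.c_[(uv[:,0]-c["cx"])/c["fx"],-(uv[:,1]-c["cy"])/c["fy"],-np.ones(len(uv))]
    return c["eye"],Q.apply(d)
def plane(n,uv,z):
    e,d=ray(n,uv); return e+d*((z-e[2])/d[:,2])[:,None]
def proj(n,P):
    c,Q=cal(n); p=Q.inv().apply(np.atleast_2d(P)-c["eye"])
    return np.c_[c["cx"]+c["fx"]*p[:,0]/-p[:,2],c["cy"]+c["fy"]*p[:,1]/p[:,2]]
def cloud(n,d):
    v,u=np.mgrid[:d.shape[0],:d.shape[1]]; e,k=ray(n,np.c_[u.ravel(),v.ravel()])
    return (e+k*d.ravel()[:,None]).reshape(*d.shape,3)
E
python3 - <<'E'
from h import *
W={}
for n,cs in dict(top=[(222,164,24),(284,170,24),(158,196,16),(214,217,16)],scene=[(263,262,24),(208,190,24),(358,282,16),(312,223,16)]).items():
    z=np.load(f"{n}0.npz"); p,d=z["p"],z["d"]; P=cloud(n,d)
    row=[]
    for u,v,s in cs:
        c=cv2.cvtColor(p[v-s:v+s,u-s:u+s],cv2.COLOR_RGB2BGR); row.append(cv2.resize(c,(200,200),interpolation=cv2.INTER_CUBIC))
        print(n,u,v,P[v,u].round(4), "zs", np.percentile(P[v-s:v+s,u-s:u+s,2],[1,5,50,95,99]).round(4))
    W[n]=np.hstack(row)
cv2.imwrite("pics/crops0.png",np.vstack([W["top"],W["scene"]]))
E
```

```text
top 222 164 [0.6429 0.0772 0.0023] zs [-0.0044 -0.0021  0.0031  0.0265  0.0305]
top 284 170 [ 0.6015 -0.1185  0.1193] zs [-0.0052 -0.0027  0.0156  0.105   0.1626]
top 158 196 [0.5348 0.2798 0.0017] zs [-0.0032 -0.0011  0.0039  0.023   0.0267]
top 214 217 [0.4695 0.0969 0.0075] zs [-0.0027 -0.0009  0.0036  0.0112  0.0163]
scene 263 262 [0.635  0.0744 0.0041] zs [-0.003  -0.0012  0.0028  0.0266  0.029 ]
scene 208 190 [ 0.622  -0.1116  0.1197] zs [-0.0049 -0.0035  0.0306  0.122   0.1625]
scene 358 282 [ 5.263e-01  2.772e-01 -1.000e-04] zs [-0.0024 -0.0007  0.0029  0.0229  0.0259]
scene 312 223 [0.4659 0.0981 0.0012] zs [-0.0021 -0.0009  0.0023  0.0098  0.0128]
```

View pics/crops0.png

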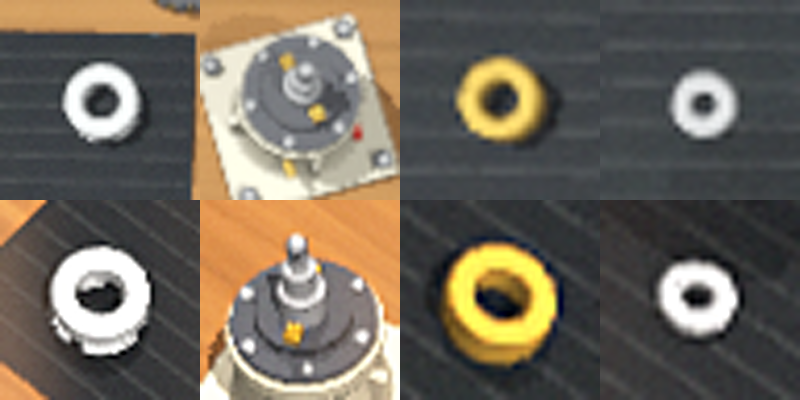

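The crops show both brass dogs: about (280.9,160.9) and (288.1,173.1) in the top view, and the near one at about (206.6,197.7) in the scene view. The collar's slots show at its lower edge in the scene view.

```bash
cat >> h.py <<'E'
def blob(n,p,u,v,s,lo,hi,fill=True):
    hsv=cv2.cvtColor(p,cv2.COLOR_RGB2HSV); m=cv2.inRange(hsv,lo,hi); k=np.zeros_like(m); k[v-s:v+s,u-s:u+s]=1; m*=k
    cs,_=cv2.findContours(m,cv2.RETR_EXTERNAL,cv2.CHAIN_APPROX_NONE); c=max(cs,key=cv2.contourArea)
    f=np.zeros_like(m); cv2.drawContours(f,[cv2.convexHull(c)],-1,255,-1)
    if not fill: f&=m
    v,u=np.nonzero(f); return np.array([u.mean(),v.mean()]),len(u)
E
python3 - <<'E'
from h import *
W0=(0,0,120);W1=(180,90,255);B0=(15,90,90);B1=(35,255,255)
T={n:np.load(f"{n}0.npz")["p"] for n in("top","scene")}
for nm,px,s,lo,hi,z in [("collar",((222,164),(263,262)),18,W0,W1,.015),("bush",((158,196),(358,282)),14,B0,B1,.013),("washer",((214,217),(312,223)),12,W0,W1,.007)]:
    for n,(u,v) in zip(("top","scene"),px):
        c,a=blob(n,T[n],u,v,s,lo,hi); print(nm,n,c.round(1),a,plane(n,c,z).round(4))
for n,(u,v) in [("top",(281,161)),("top",(288,173)),("scene",(207,198))]:
    c,a=blob(n,T[n],u,v,4,B0,B1,False); print("dog",n,c.round(1),a,plane(n,c,.108).round(4), plane(n,c,.104).round(4))
# spindle tip: depth
for n in T:
    P=cloud(n,np.load(f"{n}0.npz")["d"]); m=(P[...,2]>.146)&(P[...,2]<.175)&(abs(P[...,0]-.61)<.06)&(abs(P[...,1]+.115)<.05)
    v,u=np.nonzero(m); print("nose",n,m.sum(),u.mean(),v.mean(),P[m].mean(0).round(4))
    for lab,lo,hi in [("cap",.07,.095),("flange",.096,.105)]:
        m=(P[...,2]>lo)&(P[...,2]<hi)&(abs(P[...,0]-.61)<.06)&(abs(P[...,1]+.115)<.06);print(lab,m.sum(),P[m].mean(0).round(4),P[m].min(0).round(3),P[m].max(0).round(3))
c=[cv2.resize(cv2.cvtColor(T[n][v-s:v+s,u-s:u+s],cv2.COLOR_RGB2BGR),(400,400),interpolation=cv2.INTER_CUBIC) for n,u,v,s in [("scene",263,264,18),("scene",208,188,20)]]
cv2.imwrite("pics/crops1.png",np.hstack(c))
E
```

```text
collar top [221.9 164. ] 285 [[0.64   0.0761 0.015 ]]
collar scene [262.3 261.6] 515 [[0.6398 0.0757 0.015 ]]
bush top [157.5 195.5] 158 [[0.5348 0.2787 0.013 ]]
bush scene [357.3 282. ] 289 [[0.5342 0.2774 0.013 ]]
washer top [214.  217.1] 94 [[0.4692 0.0968 0.007 ]]
washer scene [311.1 222.3] 123 [[0.469  0.0967 0.007 ]]
dog top [280.3 160.2] 12 [[ 0.6335 -0.1078  0.108 ]] [[ 0.6344 -0.108   0.104 ]]
dog top [287.6 172.9] 15 [[ 0.5951 -0.1298  0.108 ]] [[ 0.5959 -0.13    0.104 ]]
dog scene [206.  197.8] 25 [[ 0.6361 -0.1058  0.108 ]] [[ 0.6343 -0.108   0.104 ]]
nose top 19 284.57894736842104 163.3684210526316 [ 0.6121 -0.1179  0.1606]
cap 419 [ 0.6087 -0.1175  0.0891] [ 0.566 -0.163  0.073] [ 0.659 -0.072  0.095]
flange 187 [ 0.6121 -0.1174  0.1003] [ 0.587 -0.156  0.096] [ 0.652 -0.083  0.105]
nose scene 35 207.02857142857144 178.22857142857143 [ 0.6177 -0.1154  0.1586]
cap 642 [ 0.6271 -0.1052  0.0871] [ 0.572 -0.161  0.07 ] [ 0.664 -0.07   0.095]
flange 226 [ 0.6197 -0.1125  0.0997] [ 0.588 -0.154  0.096] [ 0.644 -0.089  0.105]
```

View pics/crops1.png

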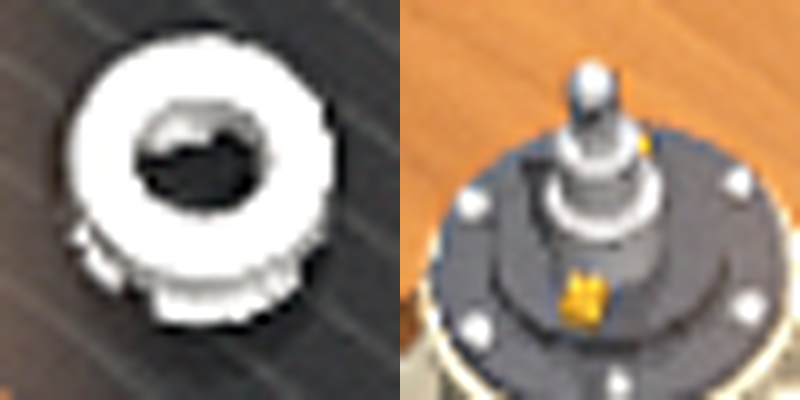

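The near dog in the scene crop is at about (206.3,197.9). The collar's clear slot is at about (257,272), with a second one maybe at (274,270). I'll turn these into azimuths.

Run:
```python
from h import *
c=np.array([.640,.0759])
for uv in [(256.9,272.1),(256.4,272.6),(257.6,271.5),(273.5,270.5)]:
    for z in(.005,.009):
        p=plane("scene",uv,z)[0]; d=p[:2]-c; print(uv,z,p.round(4),np.linalg.norm(d).round(4),np.degrees(np.arctan2(d[1],d[0])).round(1))
for n in("top","scene"):
    d=np.load(f"{n}0.npz")["d"]; P=cloud(n,d); m=(P[...,2]>.144)&(P[...,2]<.175)&(abs(P[...,0]-.61)<.06)&(abs(P[...,1]+.115)<.05)
    v,u=np.nonzero(m); c=(u.mean(),v.mean()); 
    for z in(.150,.155,.160): print(n,c,plane(n,c,z).round(4))
    for z in (.1,.166): print("axis proj",proj(n,[[.6155,-.118,z]]).round(1))
s=r.get_state(); Q=R.from_quat(s["orientation"],scalar_first=True)
print("goto collar",Q.inv().apply(np.array([.640,.0759,.2])-s["tool_pos"]).round(4), Q.as_matrix().round(3))
```

```text
(256.9, 272.1) 0.005 [0.6655 0.0806 0.005 ] 0.0259 10.5
(256.9, 272.1) 0.009 [0.667  0.0818 0.009 ] 0.0276 12.3
(256.4, 272.6) 0.005 [0.6672 0.0805 0.005 ] 0.0276 9.7
(256.4, 272.6) 0.009 [0.6687 0.0817 0.009 ] 0.0293 11.4
(257.6, 271.5) 0.005 [0.6632 0.0809 0.005 ] 0.0237 12.1
(257.6, 271.5) 0.009 [0.6647 0.082  0.009 ] 0.0254 14.0
(273.5, 270.5) 0.005 [0.6363 0.108  0.005 ] 0.0323 96.6
(273.5, 270.5) 0.009 [0.6379 0.1091 0.009 ] 0.0332 93.6
top (np.float64(284.59090909090907), np.float64(163.54545454545453)) [[ 0.614  -0.1185  0.15  ]]
top (np.float64(284.59090909090907), np.float64(163.54545454545453)) [[ 0.6129 -0.1183  0.155 ]]
top (np.float64(284.59090909090907), np.float64(163.54545454545453)) [[ 0.6117 -0.118   0.16  ]]
axis proj [[283.6 166.7]]
axis proj [[284.7 161.8]]
scene (np.float64(206.94594594594594), np.float64(178.40540540540542)) [[ 0.6138 -0.1201  0.15  ]]
scene (np.float64(206.94594594594594), np.float64(178.40540540540542)) [[ 0.6163 -0.1173  0.155 ]]
scene (np.float64(206.94594594594594), np.float64(178.40540540540542)) [[ 0.6189 -0.1144  0.16  ]]
axis proj [[208.4 191.7]]
axis proj [[206.7 175.2]]
goto collar [ 0.6405 -0.5768  0.0387] [[ 0.973  0.229 -0.001]
 [ 0.229 -0.973  0.002]
 [-0.    -0.002 -1.   ]]
```

Estimates: collar (0.640, 0.076) with a slot at about 11°, head axis (0.615, -0.118), dogs at about 30°. So the collar turns about +19°. I'm moving above it now.

```bash
M='[0.0356,-0.032,0.002,0,0,0]'; python3 steer.py '[[0.0356,-0.032,0.002,0,0,0],[0.0356,-0.032,0.002,0,0,0],[0.0356,-0.032,0.002,0,0,0],[0.0356,-0.032,0.002,0,0,0],[0.0356,-0.032,0.002,0,0,0],[0.0356,-0.032,0.002,0,0,0],[0.0356,-0.032,0.002,0,0,0],[0.0356,-0.032,0.002,0,0,0],[0.0356,-0.032,0.002,0,0,0],[0.0356,-0.032,0.002,0,0,0],[0.0356,-0.032,0.002,0,0,0],[0.0356,-0.032,0.002,0,0,0],[0.0356,-0.032,0.002,0,0,0],[0.0356,-0.032,0.002,0,0,0],[0.0356,-0.032,0.002,0,0,0],[0.0356,-0.032,0.002,0,0,0],[0.0356,-0.032,0.002,0,0,0],[0.0356,-0.032,0.002,0,0,0],[0,0,0,0,0,0]]' 0.088 20
cat >> h.py <<'E'
def goal(P,yaw=None):
    s=r.get_state(); Q=R.from_quat(s["orientation"],scalar_first=True); M=Q.as_matrix()
    print("t",s["t"],"tcp",s["tool_pos"].round(4),"delta tool",Q.inv().apply(np.array(P)-s["tool_pos"]).round(4),"ydir",np.degrees(np.arctan2(M[1,1],M[0,1])).round(1),"tilt",M[:2,2].round(4),"j7",s["joint_positions"][6].round(2),"F",s["wrist_force"].round(2),"w",s["grip_width"].round(4),"g",s["grasp_force"].round(1))
E
python3 -c "
from h import *; goal([.640,.0759,.012])"
```

```text
t: 2.0
tool_pos: [0.6421, 0.083, 0.2019]
orientation: [-0.003, 0.993, 0.119, 0.001]
wrist_force: [0.3, -0.2, -0.6]
grip_width: 0.0881
grasp_force: 0.0Traceback (most recent call last):
  File "<string>", line 2, in <module>
    from h import *; goal([.640,.0759,.012])
                     ~~~~^^^^^^^^^^^^^^^^^^^
  File "h.py", line 26, in goal
    print("t",s["t"],"tcp",s["tool_pos"].round(4),"delta tool",Q.inv().apply(np.array(P)-s["tool_pos"]).round(4),"ydir",np.degrees(np.arctan2(M[1,1],M[0,1])).round(1),"tilt",M[:2,2].round(4),"j7",s["joint_positions"][6].round(2),"F",s["wrist_force"].round(2),"w",s["grip_width"].round(4),"g",s["grasp_force"].round(1))
                                                                                                                                                                                                                                                                       ^^^^^^^^^^^^^^^^^^^^^
AttributeError: 'float' object has no attribute 'round'
```

```bash
sed -i 's/s\["grip_width"\].round(4)/round(s["grip_width"],4)/; s/s\["grasp_force"\].round(1)/round(s["grasp_force"],1)/' h.py; python3 steer.py '[[0,0,0,0,0,0],[0,0,0,0,0,0],[0,0,0,0,0,0]]'; python3 -c "
from h import *; goal([.640,.0759,.012])"
```

```text
t: 2.3
tool_pos: [0.6403, 0.0725, 0.2027]
orientation: [0.001, 0.993, 0.114, -0.0]
wrist_force: [-0.3, 0.1, 1.0]
grip_width: 0.088
grasp_force: 0.0
t 2.3 tcp [0.6403 0.0725 0.2027] delta tool [ 0.0006 -0.0036  0.1907] ydir -76.9 tilt [-0.0005 -0.0011] j7 -1.66 F [-0.26  0.05  0.99] w 0.088 g 0.0
```

```bash
python3 steer.py '[[0,-0.001,0.03,0,0,0],[0,0,0.04,0,0,0],[0,0,0.04,0,0,0],[0,0,0.03,0,0,0],[0,0,0.02,0,0,0],[0,0,0.01,0,0,0],[0,0,0.005,0,0,0],[0,0,0,0,0,0],[0,0,0,0,0,0]]'; python3 -c "
from h import *; goal([.640,.0759,.012])"
```

```text
t: 3.2
tool_pos: [0.6414, 0.0754, 0.029]
orientation: [-0.0, 0.993, 0.115, 0.001]
wrist_force: [0.1, 0.9, 0.0]
grip_width: 0.0884
grasp_force: 0.0
t 3.2 tcp [0.6414 0.0754 0.029 ] delta tool [-0.0013 -0.0008  0.017 ] ydir -76.8 tilt [0.0019 0.0003] j7 -1.72 F [0.14 0.93 0.05] w 0.0884 g 0.0
```

Down the last 17 mm, then first squeeze (gentle).

```bash
python3 steer.py '[[-0.001,-0.001,0.008,0,0,0],[0,0,0.006,0,0,0],[0,0,0.003,0,0,0],[0,0,0,0,0,0],[0,0,0,0,0,0]]'; python3 steer.py '[[0,0,0,0,0,0],[0,0,0,0,0,0],[0,0,0,0,0,0],[0,0,0,0,0,0],[0,0,0,0,0,0]]' 0.04 8;  python3 -c "
from h import *; goal([.640,.0759,.012])"
```

```text
t: 3.7
tool_pos: [0.6393, 0.0763, 0.0106]
orientation: [-0.0, 0.993, 0.115, -0.0]
wrist_force: [0.6, -0.2, 0.1]
grip_width: 0.0878
grasp_force: 0.0
t: 4.2
tool_pos: [0.6393, 0.0763, 0.0108]
orientation: [-0.0, 0.993, 0.115, 0.0]
wrist_force: [-0.2, -0.3, 0.1]
grip_width: 0.0552
grasp_force: 8.0
t 4.2 tcp [0.6393 0.0763 0.0108] delta tool [ 0.0005  0.0005 -0.0012] ydir -76.8 tilt [0.0001 0.    ] j7 -1.73 F [-0.19 -0.32  0.12] w 0.0552 g 8.0
```

```bash
python3 steer.py '[[0,0,-0.001,0,0,0],[0,0,0,0,0,0],[0,0,0,0,0,0],[0,0,0,0,0,-0.14],[0,0,0,0,0,-0.14],[0,0,0,0,0,-0.14],[0,0,0,0,0,-0.14],[0,0,0,0,0,-0.14],[0,0,0,0,0,-0.14],[0,0,0,0,0,-0.14],[0,0,0,0,0,-0.14],[0,0,0,0,0,-0.14],[0,0,0,0,0,-0.14],[0,0,0,0,0,-0.14],[0,0,0,0,0,-0.03],[0,0,0,0,0,0],[0,0,0,0,0,0]]' 0.08 8;  python3 -c "
from h import *; goal([.6393,.0763,.0115])"
```

```text
t: 5.9
tool_pos: [0.6393, 0.0762, 0.0117]
orientation: [0.0, 0.622, 0.783, -0.0]
wrist_force: [-0.5, -0.5, -0.1]
grip_width: 0.0803
grasp_force: 0.0
t 5.9 tcp [0.6393 0.0762 0.0117] delta tool [0.0001 0.     0.0002] ydir 13.0 tilt [-0.     -0.0001] j7 -0.44 F [-0.52 -0.5  -0.1 ] w 0.0803 g 0.0
```

```bash
python3 steer.py '[[0,0,0,0,0,0],[0,0,0,0,0,0],[0,0,0,0,0,0],[0,0,0,0,0,0],[0,0,0,0,0,0]]' 0.04 20;  python3 -c "
from h import *; goal([.6393,.0763,.012])"
```

```text
t: 6.4
tool_pos: [0.6393, 0.0764, 0.0117]
orientation: [0.0, 0.621, 0.784, 0.0]
wrist_force: [-0.1, -0.5, 1.0]
grip_width: 0.0552
grasp_force: 20.0
t 6.4 tcp [0.6393 0.0764 0.0117] delta tool [-0.0001  0.     -0.0003] ydir 13.2 tilt [0. 0.] j7 -0.44 F [-0.15 -0.55  0.97] w 0.0552 g 20.0
```

```bash
python3 steer.py '[[0,0,-0.01,0,0,0],[0,0,-0.03,0,0,0],[0,0,-0.04,0,0,0],[0,0,-0.04,0,0,-0.11],[0,0,-0.04,0,0,-0.11],[0,0,-0.024,0,0,-0.11],[0,0,0,0,0,0],[0,0,0,0,0,0]]';  python3 -c "
from h import *; goal([.6145,-.118,.195])"
```

```text
t: 7.2
tool_pos: [0.639, 0.076, 0.1956]
orientation: [0.0, 0.485, 0.874, -0.0]
wrist_force: [-0.2, 0.2, -1.4]
grip_width: 0.0552
grasp_force: 20.0
t 7.2 tcp [0.639  0.076  0.1956] delta tool [-0.1516 -0.1234  0.0006] ydir 31.9 tilt [-0.     -0.0003] j7 -0.03 F [-0.24  0.18 -1.42] w 0.0552 g 20.0
```

```bash
python3 steer.py '[[-0.012,-0.01,0,0,0,0],[-0.025,-0.02,0,0,0,0],[-0.03,-0.025,0,0,0,0],[-0.03,-0.025,0,0,0,0],[-0.025,-0.02,0,0,0,0],[-0.018,-0.014,0,0,0,0],[-0.0116,-0.0094,0,0,0,0],[0,0,0,0,0,0],[0,0,0,0,0,0],[0,0,0,0,0,0]]';  python3 - <<'E'
from h import *; goal([.6145,-.118,.19])
W=[]
for n,u,v,s in [("top",284,163,24),("scene",207,178,24)]:
    p,d=r.capture(n); W.append(cv2.resize(cv2.cvtColor(p[v-s:v+s,u-s:u+s],cv2.COLOR_RGB2BGR),(400,400),interpolation=cv2.INTER_CUBIC)); np.savez(n+"1.npz",p=p,d=d)
cv2.imwrite("pics/over.png",np.hstack(W))
E
```

```text
t: 8.2
tool_pos: [0.6153, -0.1155, 0.1956]
orientation: [-0.0, 0.483, 0.876, 0.001]
wrist_force: [0.2, -0.1, -1.3]
grip_width: 0.0554
grasp_force: 20.0
t 8.2 tcp [ 0.6153 -0.1155  0.1956] delta tool [-0.0017 -0.002   0.0056] ydir 32.2 tilt [-0.0001  0.0012] j7 0.27 F [ 0.19 -0.08 -1.33] w 0.0554 g 20.0
```

View pics/over.png

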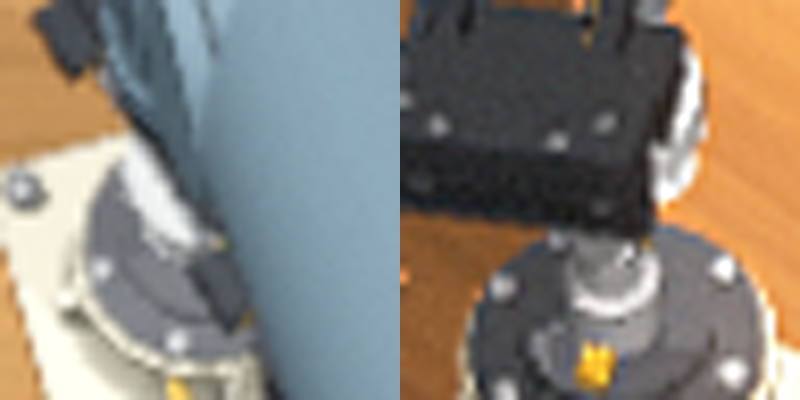

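The gripper hides the nose here, and only the near dog shows, at about (206,199) in the scene. I'm letting the arm settle, then lowering with an eye on the force.

```bash
python3 steer.py '[[0,0,0,0,0,0],[0,0,0,0,0,0],[0,0,0,0,0,0]]';  python3 -c "
from h import *; goal([.6145,-.118,.137])"
```

```text
t: 8.6
tool_pos: [0.6153, -0.1174, 0.1957]
orientation: [0.0, 0.484, 0.875, 0.0]
wrist_force: [-0.7, 0.0, -0.5]
grip_width: 0.0554
grasp_force: 20.0
t 8.6 tcp [ 0.6153 -0.1174  0.1957] delta tool [-0.     -0.001   0.0587] ydir 32.1 tilt [ 0. -0.] j7 0.27 F [-0.69  0.04 -0.46] w 0.0554 g 20.0
```

```bash
python3 steer.py '[[0,-0.001,0.01,0,0,0],[0,0,0.016,0,0,0],[0,0,0.016,0,0,0],[0,0,0.01,0,0,0],[0,0,0.006,0,0,0],[0,0,0,0,0,0],[0,0,0,0,0,0],[0,0,0,0,0,0]]';  python3 -c "
from h import *; goal([.6145,-.118,.1167])"
```

```text
t: 9.4
tool_pos: [0.6149, -0.1182, 0.1384]
orientation: [0.001, 0.484, 0.875, 0.0]
wrist_force: [-0.7, 0.3, -1.5]
grip_width: 0.0558
grasp_force: 20.0
t 9.4 tcp [ 0.6149 -0.1182  0.1384] delta tool [ 0.0004 -0.0003  0.0217] ydir 32.1 tilt [ 0.0011 -0.0001] j7 0.23 F [-0.67  0.31 -1.54] w 0.0558 g 20.0
```

```bash
python3 steer.py '[[0,0,0.003,0,0,0],[0,0,0.003,0,0,0],[0,0,0.002,0,0,0],[0,0,0.002,0,0,0],[0,0,0,0,0,0],[0,0,0,0,0,0]]';  python3 -c "
from h import *; goal([.6145,-.118,.1167])"
```

```text
t: 10.0
tool_pos: [0.6144, -0.1182, 0.1277]
orientation: [-0.0, 0.484, 0.875, -0.0]
wrist_force: [0.3, 0.6, -0.8]
grip_width: 0.0555
grasp_force: 20.0
t 10.0 tcp [ 0.6144 -0.1182  0.1277] delta tool [0.0001 0.0002 0.011 ] ydir 32.1 tilt [-0.  0.] j7 0.23 F [ 0.26  0.63 -0.82] w 0.0555 g 20.0
```

```bash
python3 steer.py '[[0,0,0.004,0,0,0],[0,0,0.003,0,0,0],[0,0,0.002,0,0,0],[0,0,0,0,0,0],[0,0,0,0,0,0]]';  python3 -c "
from h import *; goal([.6145,-.118,.1167])"; python3 steer.py '[[0,0,0.001,0,0,0],[0,0,0.001,0,0,0],[0,0,0.001,0,0,0],[0,0,0,0,0,0],[0,0,0,0,0,0]]';  python3 -c "
from h import *; goal([.6145,-.118,.1087])"
```

```text
t: 10.5
tool_pos: [0.6144, -0.1182, 0.1186]
orientation: [-0.0, 0.484, 0.875, -0.0]
wrist_force: [-0.1, 0.5, -0.7]
grip_width: 0.0552
grasp_force: 20.0
t 10.5 tcp [ 0.6144 -0.1182  0.1186] delta tool [0.0001 0.0002 0.0019] ydir 32.1 tilt [-0.0002  0.0001] j7 0.22 F [-0.11  0.5  -0.72] w 0.0552 g 20.0
t: 11.0
tool_pos: [0.6144, -0.1183, 0.1157]
orientation: [-0.0, 0.484, 0.875, -0.0]
wrist_force: [0.7, 0.2, -0.8]
grip_width: 0.0555
grasp_force: 20.0
t 11.0 tcp [ 0.6144 -0.1183  0.1157] delta tool [0.0002 0.0003 0.007 ] ydir 32.1 tilt [-0.0002 -0.0001] j7 0.22 F [ 0.67  0.18 -0.78] w 0.0555 g 20.0
```

```bash
python3 steer.py '[[0,0,0.001,0,0,0],[0,0,0.001,0,0,0],[0,0,0.001,0,0,0],[0,0,0,0,0,0],[0,0,0,0,0,0]]';  python3 -c "
from h import *; goal([.6145,-.118,.1087])"
```

```text
t: 11.5
tool_pos: [0.6144, -0.1183, 0.1126]
orientation: [-0.0, 0.484, 0.875, -0.0]
wrist_force: [0.5, 0.7, -1.9]
grip_width: 0.0553
grasp_force: 20.0
t 11.5 tcp [ 0.6144 -0.1183  0.1126] delta tool [0.0002 0.0003 0.0039] ydir 32.1 tilt [-0.0001 -0.    ] j7 0.21 F [ 0.51  0.72 -1.92] w 0.0553 g 20.0
```

```bash
python3 steer.py '[[0,0,0.001,0,0,0],[0,0,0.001,0,0,0],[0,0,0.001,0,0,0],[0,0,0.0005,0,0,0],[0,0,0,0,0,0],[0,0,0,0,0,0]]';  python3 -c "
from h import *; goal([.6145,-.118,.1087])"; python3 steer.py '[[0,0,0.0005,0,0,0],[0,0,0.0005,0,0,0],[0,0,0.0005,0,0,0],[0,0,0,0,0,0],[0,0,0,0,0,0]]';  python3 -c "
from h import *; goal([.6145,-.118,.1087])"
```

```text
t: 12.1
tool_pos: [0.6144, -0.1183, 0.1091]
orientation: [-0.0, 0.484, 0.875, -0.0]
wrist_force: [1.0, -0.5, -2.4]
grip_width: 0.0555
grasp_force: 20.0
t 12.1 tcp [ 0.6144 -0.1183  0.1091] delta tool [0.0002 0.0002 0.0004] ydir 32.1 tilt [-0.0001 -0.    ] j7 0.21 F [ 0.99 -0.46 -2.42] w 0.0555 g 20.0
t: 12.6
tool_pos: [0.6145, -0.1183, 0.1084]
orientation: [0.0, 0.484, 0.875, -0.0]
wrist_force: [-2.5, -1.0, 5.2]
grip_width: 0.0552
grasp_force: 20.0
t 12.6 tcp [ 0.6145 -0.1183  0.1084] delta tool [ 0.0003  0.0001 -0.0003] ydir 32.1 tilt [ 0.0002 -0.0005] j7 0.21 F [-2.52 -1.    5.25] w 0.0552 g 20.0
```

Contact at the flange height, about 6 N. Releasing and letting it rest, then straight up.

```bash
python3 steer.py '[[0,0,0,0,0,0],[0,0,0,0,0,0],[0,0,0,0,0,0],[0,0,0,0,0,0],[0,0,0,0,0,0]]' 0.075 8;  python3 steer.py '[[0,0,-0.005,0,0,0],[0,0,-0.015,0,0,0],[0,0,-0.03,0,0,0],[0,0,-0.03,0,0,0],[0,0,-0.01,0,0,0],[0,0,0,0,0,0],[0,0,0,0,0,0]]';python3 -c "
from h import *; goal([.5340,.2784,.1])"
```

```text
t: 13.1
tool_pos: [0.6144, -0.1181, 0.1076]
orientation: [-0.0, 0.484, 0.875, 0.0]
wrist_force: [0.5, -0.1, -0.0]
grip_width: 0.075
grasp_force: 0.0
t: 13.8
tool_pos: [0.6139, -0.1184, 0.1971]
orientation: [-0.0, 0.484, 0.875, -0.0]
wrist_force: [-0.5, 0.2, -1.0]
grip_width: 0.0749
grasp_force: 0.0
t 13.8 tcp [ 0.6139 -0.1184  0.1971] delta tool [0.3787 0.1432 0.097 ] ydir 32.1 tilt [-0.001  -0.0003] j7 0.27 F [-0.47  0.15 -1.03] w 0.0749 g 0.0
```

```bash
python3 steer.py '[[0.02,0.0076,0,0,0,0],[0.04,0.0151,0,0,0,0],[0.045,0.017,0,0,0,0],[0.045,0.017,0,0,0,0],[0.045,0.017,0,0,0,0],[0.045,0.017,0.01,0,0,0],[0.045,0.017,0.02,0,0,0],[0.04,0.0151,0.02,0,0,0],[0.03,0.0113,0.02,0,0,0],[0.0237,0.0091,0.02,0,0,0],[0,0,0,0,0,0],[0,0,0,0,0,0],[0,0,0,0,0,0]]' 0.075;  python3 - <<'E'
from h import *; goal([.5338,.2784,.008])
W=[]
for n,u,v,s in [("top",284,168,24),("scene",207,184,24)]:
    p,d=r.capture(n); W.append(cv2.resize(cv2.cvtColor(p[v-s:v+s,u-s:u+s],cv2.COLOR_RGB2BGR),(400,400),interpolation=cv2.INTER_CUBIC)); np.savez(n+"2.npz",p=p,d=d)
    P=cloud(n,d); m=(np.hypot(P[...,0]-.6145,P[...,1]+.118)<.027)&(np.hypot(P[...,0]-.6145,P[...,1]+.118)>.017); print(n,np.percentile(P[m][:,2],[10,50,90]).round(4))
cv2.imwrite("pics/seat1.png",np.hstack(W))
E
```

```text
t: 15.1
tool_pos: [0.5356, 0.2751, 0.1084]
orientation: [0.0, 0.485, 0.875, -0.001]
wrist_force: [0.3, -0.3, 0.2]
grip_width: 0.0753
grasp_force: 0.0
t 15.1 tcp [0.5356 0.2751 0.1084] delta tool [0.0039 0.0003 0.1004] ydir 32.0 tilt [-0.     -0.0012] j7 -0.48 F [ 0.3  -0.31  0.16] w 0.0753 g 0.0
top [0.1213 0.1241 0.1274]
scene [0.1148 0.1229 0.1251]
```

View pics/seat1.png

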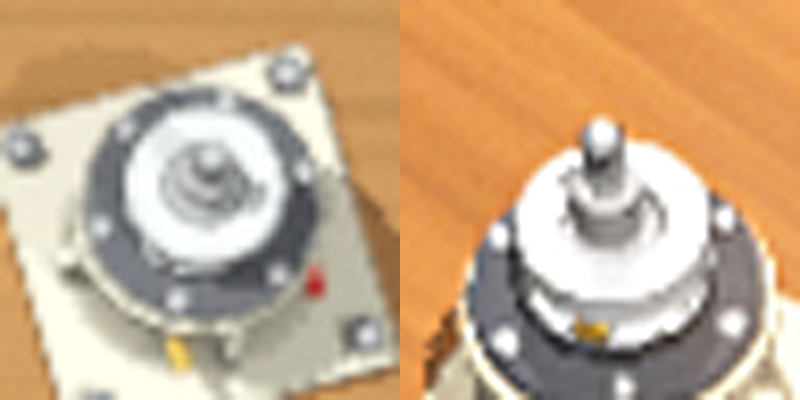

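The collar is fully home: its top is at about 0.124 m, and the dog shows inside the slot at about (206,199) in the scene. Now the bush.

```bash
python3 steer.py '[[0.001,0,0.02,0,0,0],[0,0,0.025,0,0,0],[0,0,0.02,0,0,0],[0,0,0.007,0,0,0],[0,0,0,0,0,0],[0,0,0,0,0,0],[0,0,0,0,0,0]]' 0.075;  python3 -c "
from h import *; goal([.5338,.2784,.007])"
```

```text
t: 15.9
tool_pos: [0.5351, 0.2781, 0.0376]
orientation: [0.0, 0.484, 0.875, 0.001]
wrist_force: [-0.1, 0.7, 1.4]
grip_width: 0.0749
grasp_force: 0.0
t 15.9 tcp [0.5351 0.2781 0.0376] delta tool [ 0.0009 -0.001   0.0306] ydir 32.1 tilt [0.0014 0.0009] j7 -0.54 F [-0.07  0.66  1.44] w 0.0749 g 0.0
```

```bash
python3 steer.py '[[0.001,-0.001,0.014,0,0,0],[0,0,0.01,0,0,0],[0,0,0.005,0,0,0],[0,0,0.0015,0,0,0],[0,0,0,0,0,0],[0,0,0,0,0,0]]' 0.075;  python3 steer.py '[[0,0,0,0,0,0],[0,0,0,0,0,0],[0,0,0,0,0,0],[0,0,0,0,0,0],[0,0,0,0,0,0],[0,0,0,0,0,0]]' 0.03 8;python3 -c "
from h import *; goal([.5338,.2784,.007])"
```

```text
t: 16.5
tool_pos: [0.5332, 0.2782, 0.0062]
orientation: [0.0, 0.484, 0.875, 0.0]
wrist_force: [-0.2, 0.0, 0.5]
grip_width: 0.0749
grasp_force: 0.0
t: 17.1
tool_pos: [0.5331, 0.278, 0.0061]
orientation: [0.0, 0.484, 0.875, 0.0]
wrist_force: [-0.2, -0.1, 1.0]
grip_width: 0.04
grasp_force: 8.0
t 17.1 tcp [0.5331 0.278  0.0061] delta tool [ 0.      0.0008 -0.0009] ydir 32.1 tilt [0.0001 0.0001] j7 -0.57 F [-0.21 -0.12  0.97] w 0.04 g 8.0
```

```bash
python3 steer.py '[[0,0,0,0,0,0],[0,0,0,0,0,0],[0,0,0,0,0,-0.14],[0,0,0,0,0,-0.14],[0,0,0,0,0,-0.14],[0,0,0,0,0,-0.14],[0,0,0,0,0,-0.14],[0,0,0,0,0,-0.14],[0,0,0,0,0,-0.14],[0,0,0,0,0,-0.14],[0,0,0,0,0,-0.14],[0,0,0,0,0,-0.14],[0,0,0,0,0,-0.14],[0,0,0,0,0,-0.03],[0,0,0,0,0,0],[0,0,0,0,0,0]]' 0.07 8;  python3 -c "
from h import *; goal([.5338,.2784,.007])"; python3 steer.py '[[0,0,0,0,0,0],[0,0,0,0,0,0],[0,0,0,0,0,0],[0,0,0,0,0,0],[0,0,0,0,0,0],[0,0,0,0,0,0]]' 0.03 20;  python3 -c "
from h import *; goal([.5338,.2784,.007])"
```

```text
t: 18.7
tool_pos: [0.533, 0.2779, 0.006]
orientation: [-0.0, -0.275, 0.962, -0.0]
wrist_force: [-0.4, 0.3, 0.9]
grip_width: 0.0699
grasp_force: 0.0
t 18.7 tcp [0.533  0.2779 0.006 ] delta tool [-0.0009 -0.     -0.001 ] ydir 121.9 tilt [-0. -0.] j7 0.83 F [-0.4   0.32  0.91] w 0.0699 g 0.0
t: 19.3
tool_pos: [0.5331, 0.2779, 0.006]
orientation: [0.0, -0.276, 0.961, -0.0]
wrist_force: [0.2, -0.1, 1.1]
grip_width: 0.0389
grasp_force: 20.0
t 19.3 tcp [0.5331 0.2779 0.006 ] delta tool [-0.0009  0.0001 -0.001 ] ydir 122.0 tilt [ 0.0001 -0.0002] j7 0.83 F [ 0.16 -0.07  1.11] w 0.0389 g 20.0
```

```bash
python3 steer.py '[[0,0,-0.01,0,0,0],[0,0,-0.03,0,0,0],[0,0,-0.04,0,0,0],[0,0,-0.04,0,0,0],[0,0,-0.04,0,0,0],[0,0,-0.022,0,0,0],[0,0,-0.007,0,0,0],[0,0,0,0,0,0],[0,0,0,0,0,0]]';  python3 -c "
from h import *; goal([.6145,-.118,.195])"
```

```text
t: 20.2
tool_pos: [0.5325, 0.2772, 0.1936]
orientation: [-0.001, -0.276, 0.961, -0.0]
wrist_force: [-0.2, -0.2, -1.5]
grip_width: 0.0391
grasp_force: 20.0
t 20.2 tcp [0.5325 0.2772 0.1936] delta tool [ 0.1402 -0.3785 -0.001 ] ydir 122.0 tilt [-0.0016 -0.0014] j7 0.98 F [-0.25 -0.21 -1.46] w 0.0391 g 20.0
```

```bash
python3 steer.py '[[0.007,-0.0189,0,0,0,0],[0.014,-0.0379,0,0,0,0],[0.0161,-0.0435,0,0,0,0],[0.0161,-0.0435,0,0,0,0],[0.0161,-0.0435,0,0,0,0],[0.0161,-0.0435,0,0,0,0],[0.0161,-0.0435,0,0,0,0],[0.014,-0.0379,0,0,0,0],[0.0112,-0.0303,0,0,0,0],[0.0084,-0.0227,0,0,0,0],[0.0049,-0.0132,0,0,0,0],[0,0,0,0,0,0],[0,0,0,0,0,0],[0,0,0,0,0,0],[0,0,0,0,0,0],[0,0,0,0,0,0]]';  python3 -c "
from h import *; goal([.6145,-.118,.172])"
```

```text
t: 21.8
tool_pos: [0.6151, -0.1161, 0.1952]
orientation: [0.0, -0.277, 0.961, -0.0]
wrist_force: [0.2, -0.8, -1.0]
grip_width: 0.0387
grasp_force: 20.0
t 21.8 tcp [ 0.6151 -0.1161  0.1952] delta tool [ 0.0015 -0.0013  0.0232] ydir 122.1 tilt [ 0.0001 -0.    ] j7 1.66 F [ 0.21 -0.77 -1.01] w 0.0387 g 20.0
```

```bash
python3 steer.py '[[0.0015,-0.0013,0.005,0,0,0],[0,0,0.01,0,0,0],[0,0,0.012,0,0,0],[0,0,0.01,0,0,0],[0,0,0.006,0,0,0],[0,0,0,0,0,0],[0,0,0,0,0,0],[0,0,0,0,0,0]]';  python3 -c "
from h import *; goal([.6145,-.118,.145])"
```

```text
t: 22.6
tool_pos: [0.6149, -0.1189, 0.1525]
orientation: [0.0, -0.276, 0.961, -0.0]
wrist_force: [-0.5, 0.4, -1.4]
grip_width: 0.0388
grasp_force: 20.0
t 22.6 tcp [ 0.6149 -0.1189  0.1525] delta tool [-0.0001  0.0009  0.0075] ydir 122.0 tilt [0.0008 0.    ] j7 1.63 F [-0.51  0.42 -1.42] w 0.0388 g 20.0
```

```bash
python3 steer.py '[[0,0.0005,0.003,0,0,0],[0,0,0.003,0,0,0],[0,0,0.002,0,0,0],[0,0,0.001,0,0,0],[0,0,0.001,0,0,0],[0,0,0,0,0,0],[0,0,0,0,0,0]]';  python3 -c "
from h import *; goal([.6145,-.118,.127])"
```

```text
t: 23.3
tool_pos: [0.6143, -0.1185, 0.142]
orientation: [0.0, -0.276, 0.961, -0.0]
wrist_force: [0.7, -0.6, -1.3]
grip_width: 0.0388
grasp_force: 20.0
t 23.3 tcp [ 0.6143 -0.1185  0.142 ] delta tool [-0.0004  0.0004  0.015 ] ydir 122.0 tilt [0.0001 0.    ] j7 1.63 F [ 0.72 -0.58 -1.26] w 0.0388 g 20.0
```

```bash
python3 steer.py '[[0,0.0004,0.002,0,0,0],[0,0,0.002,0,0,0],[0,0,0.002,0,0,0],[0,0,0.002,0,0,0],[0,0,0.002,0,0,0],[0,0,0.002,0,0,0],[0,0,0,0,0,0],[0,0,0,0,0,0]]';  python3 -c "
from h import *; goal([.6145,-.118,.127])"
```

```text
t: 24.1
tool_pos: [0.6142, -0.1183, 0.1298]
orientation: [0.0, -0.276, 0.961, -0.0]
wrist_force: [2.5, -0.0, -2.5]
grip_width: 0.0391
grasp_force: 20.0
t 24.1 tcp [ 0.6142 -0.1183  0.1298] delta tool [-0.0005  0.0001  0.0028] ydir 122.0 tilt [0.0001 0.    ] j7 1.62 F [ 2.5  -0.02 -2.48] w 0.0391 g 20.0
```

```bash
python3 steer.py '[[-0.0004,-0.0002,0.001,0,0,0],[0,0,0.001,0,0,0],[0,0,0.0005,0,0,0],[0,0,0,0,0,0],[0,0,0,0,0,0]]';  python3 -c "
from h import *; goal([.6145,-.118,.127])";  python3 steer.py '[[0,0,0.0005,0,0,0],[0,0,0.0005,0,0,0],[0,0,0,0,0,0],[0,0,0,0,0,0]]';  python3 -c "
from h import *; goal([.6145,-.118,.127])"
```

```text
t: 24.6
tool_pos: [0.6144, -0.1182, 0.1274]
orientation: [-0.0, -0.276, 0.961, 0.0]
wrist_force: [0.8, -0.5, -2.4]
grip_width: 0.0387
grasp_force: 20.0
t 24.6 tcp [ 0.6144 -0.1182  0.1274] delta tool [-0.0002  0.0001  0.0004] ydir 122.0 tilt [-0.0004 -0.    ] j7 1.61 F [ 0.77 -0.53 -2.42] w 0.0387 g 20.0
t: 25.0
tool_pos: [0.6145, -0.1181, 0.1269]
orientation: [0.0, -0.276, 0.961, -0.0]
wrist_force: [-1.5, -0.9, 4.2]
grip_width: 0.0387
grasp_force: 20.0
t 25.0 tcp [ 0.6145 -0.1181  0.1269] delta tool [-0.      0.0001 -0.0001] ydir 122.0 tilt [ 0.0001 -0.0001] j7 1.61 F [-1.49 -0.9   4.16] w 0.0387 g 20.0
```

Seated with about 6 N. Releasing, rising, then going to the washer.

```bash
python3 steer.py '[[0,0,0,0,0,0],[0,0,0,0,0,0],[0,0,0,0,0,0],[0,0,0,0,0,0],[0,0,0,0,0,0]]' 0.065 8;  python3 steer.py '[[0,0,-0.005,0,0,0],[0,0,-0.015,0,0,0],[0,0,-0.025,0,0,0],[0,0,-0.02,0,0,0],[0,0,-0.005,0,0,0],[0,0,0,0,0,0],[0,0,0,0,0,0]]';python3 -c "
from h import *; goal([.4682,.0967,.1])"
```

```text
t: 25.5
tool_pos: [0.6145, -0.1182, 0.1264]
orientation: [-0.0, -0.276, 0.961, 0.0]
wrist_force: [0.6, 0.1, -0.6]
grip_width: 0.0653
grasp_force: 0.0
t: 26.2
tool_pos: [0.6141, -0.1185, 0.1958]
orientation: [-0.001, -0.276, 0.961, -0.0]
wrist_force: [0.9, 0.8, 0.1]
grip_width: 0.0651
grasp_force: 0.0
t 26.2 tcp [ 0.6141 -0.1185  0.1958] delta tool [0.0094 0.2598 0.0959] ydir 122.0 tilt [-0.001  -0.0004] j7 1.66 F [0.88 0.77 0.1 ] w 0.0651 g 0.0
```

```bash
python3 steer.py '[[0.0005,0.014,0,0,0,0],[0.001,0.03,0,0,0,0],[0.0016,0.042,0,0,0,0],[0.0016,0.045,0.01,0,0,0],[0.0016,0.042,0.02,0,0,0],[0.0013,0.035,0.02,0,0,0],[0.001,0.028,0.02,0,0,0],[0.0008,0.0168,0.015,0,0,0],[0,0.007,0.01,0,0,0],[0,0,0,0,0,0],[0,0,0,0,0,0],[0,0,0,0,0,0]]' 0.065;  python3 - <<'E'
from h import *; goal([.4682,.0967,.006])
W=[]
for n,u,v,s in [("top",284,168,24),("scene",207,182,24)]:
    p,d=r.capture(n); W.append(cv2.resize(cv2.cvtColor(p[v-s:v+s,u-s:u+s],cv2.COLOR_RGB2BGR),(400,400),interpolation=cv2.INTER_CUBIC))
    P=cloud(n,d); q=np.hypot(P[...,0]-.6145,P[...,1]+.118); m=(q<.019)&(q>.011); print(n,np.percentile(P[m][:,2],[10,50,90]).round(4))
cv2.imwrite("pics/seat2.png",np.hstack(W))
E
```

```text
t: 27.4
tool_pos: [0.4697, 0.0963, 0.102]
orientation: [0.0, -0.275, 0.961, -0.0]
wrist_force: [1.0, 1.1, 0.6]
grip_width: 0.0647
grasp_force: 0.0
t 27.4 tcp [0.4697 0.0963 0.102 ] delta tool [0.0011 0.0011 0.096 ] ydir 121.9 tilt [ 0.0009 -0.    ] j7 1.07 F [1.03 1.11 0.56] w 0.0647 g 0.0
top [0.1409 0.1444 0.1472]
scene [0.1318 0.1424 0.1447]
```

View pics/seat2.png

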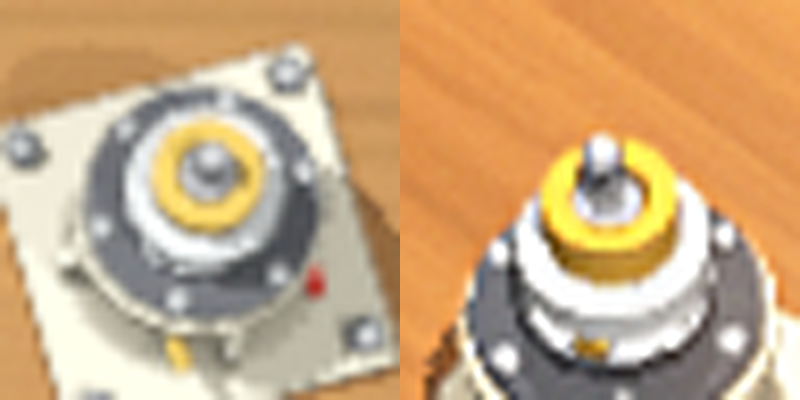

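The bush is home: its top is at about 0.144 m and it sits concentric on the collar. Now the washer.

```bash
python3 steer.py '[[0.0005,0.0005,0.015,0,0,0],[0,0,0.025,0,0,0],[0,0,0.02,0,0,0],[0,0,0.01,0,0,0],[0,0,0,0,0,0],[0,0,0,0,0,0],[0,0,0,0,0,0]]' 0.065;  python3 -c "
from h import *; goal([.4682,.0967,.0055])"
```

```text
t: 28.2
tool_pos: [0.4687, 0.0974, 0.0324]
orientation: [0.001, -0.276, 0.961, -0.0]
wrist_force: [0.3, 0.1, 0.7]
grip_width: 0.0649
grasp_force: 0.0
t 28.2 tcp [0.4687 0.0974 0.0324] delta tool [ 0.0009 -0.0003  0.0269] ydir 122.0 tilt [0.0014 0.0004] j7 0.97 F [0.27 0.05 0.71] w 0.0649 g 0.0
```

```bash
python3 steer.py '[[0,0,0.01,0,0,0],[0,0,0.01,0,0,0],[0,0,0.004,0,0,0],[0,0,0.001,0,0,0],[0,0,0,0,0,0],[0,0,0,0,0,0]]' 0.065;  python3 -c "
from h import *; goal([.4682,.0967,.0055])"
```

```text
t: 28.8
tool_pos: [0.4681, 0.0974, 0.0066]
orientation: [0.0, -0.276, 0.961, 0.0]
wrist_force: [0.4, 0.2, -0.3]
grip_width: 0.0647
grasp_force: 0.0
t 28.8 tcp [0.4681 0.0974 0.0066] delta tool [ 0.0002 -0.0006  0.0011] ydir 122.0 tilt [0.0001 0.0001] j7 0.93 F [ 0.41  0.24 -0.3 ] w 0.0647 g 0.0
```

```bash
python3 steer.py '[[0,-0.0005,0.001,0,0,0],[0,0,0,0,0,0],[0,0,0,0,0,0],[0,0,0,0,0,0],[0,0,0,0,0,0],[0,0,0,0,0,0],[0,0,0,0,0,0]]' 0.02 6;  python3 steer.py '[[0,0,0,0,0,0],[0,0,0,0,0,0],[0,0,0,0,0,0.14],[0,0,0,0,0,0.14],[0,0,0,0,0,0.14],[0,0,0,0,0,0.14],[0,0,0,0,0,0.14],[0,0,0,0,0,0.14],[0,0,0,0,0,0.14],[0,0,0,0,0,0.14],[0,0,0,0,0,0.14],[0,0,0,0,0,0.14],[0,0,0,0,0,0.14],[0,0,0,0,0,0.03],[0,0,0,0,0,0],[0,0,0,0,0,0]]' 0.065 6; python3 steer.py '[[0,0,0,0,0,0],[0,0,0,0,0,0],[0,0,0,0,0,0],[0,0,0,0,0,0],[0,0,0,0,0,0],[0,0,0,0,0,0]]' 0.02 15;  python3 -c "
from h import *; goal([.4682,.0967,.0055])"
```

```text
t: 29.5
tool_pos: [0.4683, 0.0968, 0.0056]
orientation: [0.0, -0.276, 0.961, -0.0]
wrist_force: [-0.5, -0.1, 0.1]
grip_width: 0.0313
grasp_force: 6.0
t: 31.1
tool_pos: [0.4682, 0.0968, 0.0055]
orientation: [-0.0, 0.483, 0.876, -0.0]
wrist_force: [0.1, 0.1, 0.1]
grip_width: 0.0651
grasp_force: 0.0
t: 31.7
tool_pos: [0.4683, 0.0968, 0.0055]
orientation: [-0.0, 0.484, 0.875, -0.0]
wrist_force: [-0.5, -0.4, -0.6]
grip_width: 0.0309
grasp_force: 15.0
t 31.7 tcp [0.4683 0.0968 0.0055] delta tool [-0.     -0.0001 -0.    ] ydir 32.1 tilt [-0.0001 -0.    ] j7 -0.47 F [-0.54 -0.43 -0.57] w 0.0309 g 15.0
```

Lift and check that the washer came along.

```bash
python3 steer.py '[[0,0,-0.01,0,0,0],[0,0,-0.03,0,0,0],[0,0,-0.04,0,0,0],[0,0,-0.04,0,0,0],[0,0,-0.04,0,0,0],[0,0,-0.022,0,0,0],[0,0,-0.007,0,0,0],[0,0,0,0,0,0],[0,0,0,0,0,0],[0,0,0,0,0,0]]';  python3 -c "
from h import *; goal([.6145,-.118,.195])"
```

```text
t: 32.7
tool_pos: [0.4674, 0.0965, 0.1932]
orientation: [-0.001, 0.484, 0.875, -0.001]
wrist_force: [0.1, 0.4, -0.3]
grip_width: 0.0305
grasp_force: 15.0
t 32.7 tcp [0.4674 0.0965 0.1932] delta tool [-0.2599  0.0106 -0.0021] ydir 32.1 tilt [-0.0026 -0.0002] j7 -0.17 F [ 0.12  0.36 -0.3 ] w 0.0305 g 15.0
```

```bash
python3 steer.py '[[-0.012,0.0006,0,0,0,0],[-0.026,0.001,0,0,0,0],[-0.038,0.0016,0,0,0,0],[-0.042,0.0018,0,0,0,0],[-0.042,0.0018,0,0,0,0],[-0.038,0.0016,0,0,0,0],[-0.028,0.0012,0,0,0,0],[-0.018,0.0008,0,0,0,0],[-0.01,0.0004,0,0,0,0],[-0.0055,0.0002,0,0,0,0],[0,0,0,0,0,0],[0,0,0,0,0,0],[0,0,0,0,0,0],[0,0,0,0,0,0],[0,0,0,0,0,0]]';  python3 -c "
from h import *; goal([.6145,-.118,.172])"
```

```text
t: 34.2
tool_pos: [0.6154, -0.1168, 0.1946]
orientation: [0.0, 0.484, 0.875, -0.0]
wrist_force: [0.1, 0.1, 0.0]
grip_width: 0.0306
grasp_force: 15.0
t 34.2 tcp [ 0.6154 -0.1168  0.1946] delta tool [-0.0005 -0.0013  0.0226] ydir 32.1 tilt [ 0.     -0.0001] j7 0.25 F [0.13 0.07 0.05] w 0.0306 g 15.0
```

```bash
python3 steer.py '[[-0.0005,-0.0012,0.005,0,0,0],[0,0,0.008,0,0,0],[0,0,0.006,0,0,0],[0,0,0.001,0,0,0],[0,0,0,0,0,0],[0,0,0,0,0,0],[0,0,0,0,0,0],[0,0,0,0,0,0]]';  python3 -c "
from h import *; goal([.6146,-.118,.165])"
```

```text
t: 35.0
tool_pos: [0.6149, -0.1183, 0.1748]
orientation: [0.0, 0.484, 0.875, 0.0]
wrist_force: [0.2, -0.3, -1.1]
grip_width: 0.0308
grasp_force: 15.0
t 35.0 tcp [ 0.6149 -0.1183  0.1748] delta tool [ 0.0004 -0.0001  0.0098] ydir 32.1 tilt [ 0.0004 -0.0001] j7 0.24 F [ 0.16 -0.31 -1.06] w 0.0308 g 15.0
```

```bash
python3 steer.py '[[0.0002,0,0.003,0,0,0],[0,0,0.002,0,0,0],[0,0,0.002,0,0,0],[0,0,0.002,0,0,0],[0,0,0.001,0,0,0],[0,0,0,0,0,0],[0,0,0,0,0,0]]';  python3 -c "
from h import *; goal([.6146,-.118,.165])"
```

```text
t: 35.7
tool_pos: [0.6146, -0.1181, 0.1645]
orientation: [0.0, 0.484, 0.875, 0.0]
wrist_force: [0.1, 0.3, 0.7]
grip_width: 0.0312
grasp_force: 15.0
t 35.7 tcp [ 0.6146 -0.1181  0.1645] delta tool [ 0.0001  0.     -0.0005] ydir 32.1 tilt [0. 0.] j7 0.23 F [0.07 0.29 0.71] w 0.0312 g 15.0
```

```bash
python3 steer.py '[[0,0,0.001,0,0,0],[0,0,0.002,0,0,0],[0,0,0.002,0,0,0],[0,0,0.001,0,0,0],[0,0,0,0,0,0],[0,0,0,0,0,0]]';  python3 -c "
from h import *; goal([.6146,-.118,.1465])"; python3 steer.py '[[0,0,0.001,0,0,0],[0,0,0.002,0,0,0],[0,0,0.002,0,0,0],[0,0,0.002,0,0,0],[0,0,0.001,0,0,0],[0,0,0,0,0,0],[0,0,0,0,0,0]]';  python3 -c "
from h import *; goal([.6146,-.118,.1465])"
```

```text
t: 36.3
tool_pos: [0.6146, -0.1181, 0.1585]
orientation: [-0.0, 0.484, 0.875, -0.0]
wrist_force: [-0.6, 0.6, -1.3]
grip_width: 0.031
grasp_force: 15.0
t 36.3 tcp [ 0.6146 -0.1181  0.1585] delta tool [0.0001 0.0001 0.012 ] ydir 32.1 tilt [-0.0001  0.    ] j7 0.23 F [-0.62  0.59 -1.29] w 0.031 g 15.0
t: 37.0
tool_pos: [0.6146, -0.1181, 0.1505]
orientation: [-0.0, 0.484, 0.875, 0.0]
wrist_force: [-0.1, -0.4, -0.8]
grip_width: 0.0309
grasp_force: 15.0
t 37.0 tcp [ 0.6146 -0.1181  0.1505] delta tool [0.0001 0.     0.004 ] ydir 32.1 tilt [-0.  0.] j7 0.22 F [-0.14 -0.41 -0.78] w 0.0309 g 15.0
```

```bash
python3 steer.py '[[0,0,0.001,0,0,0],[0,0,0.001,0,0,0],[0,0,0.001,0,0,0],[0,0,0.0005,0,0,0],[0,0,0,0,0,0],[0,0,0,0,0,0]]';  python3 -c "
from h import *; goal([.6146,-.118,.1465])"; python3 steer.py '[[0,0,0.0005,0,0,0],[0,0,0.0005,0,0,0],[0,0,0,0,0,0],[0,0,0,0,0,0],[0,0,0,0,0,0]]';  python3 -c "
from h import *; goal([.6146,-.118,.1465])"
```

```text
t: 37.6
tool_pos: [0.6146, -0.1181, 0.147]
orientation: [-0.0, 0.484, 0.875, 0.0]
wrist_force: [-0.6, -0.1, -1.2]
grip_width: 0.0309
grasp_force: 15.0
t 37.6 tcp [ 0.6146 -0.1181  0.147 ] delta tool [0.0001 0.     0.0005] ydir 32.1 tilt [0. 0.] j7 0.22 F [-0.59 -0.15 -1.2 ] w 0.0309 g 15.0
t: 38.1
tool_pos: [0.6147, -0.1181, 0.1463]
orientation: [0.0, 0.484, 0.875, 0.0]
wrist_force: [-0.0, 0.2, 3.0]
grip_width: 0.0308
grasp_force: 15.0
t 38.1 tcp [ 0.6147 -0.1181  0.1463] delta tool [ 0.0002 -0.0001 -0.0002] ydir 32.1 tilt [ 0.0003 -0.0001] j7 0.22 F [-0.01  0.25  3.04] w 0.0308 g 15.0
```

Contact at the right height. Releasing, going straight up, then stepping aside for a last look.

```bash
python3 steer.py '[[0,0,0,0,0,0],[0,0,0,0,0,0],[0,0,0,0,0,0],[0,0,0,0,0,0],[0,0,0,0,0,0]]' 0.06 8;  python3 steer.py '[[0,0,-0.005,0,0,0],[0,0,-0.015,0,0,0],[0,0,-0.025,0,0,0],[0,0,-0.02,0,0,0],[0.02,-0.02,-0.005,0,0,0],[0.03,-0.03,0,0,0,0],[0.03,-0.03,0,0,0,0],[0.03,-0.03,0,0,0,0],[0.02,-0.02,0,0,0,0],[0.01,-0.01,0,0,0,0],[0,0,0,0,0,0],[0,0,0,0,0,0],[0,0,0,0,0,0],[0,0,0,0,0,0]]'
python3 - <<'E'
from h import *
W=[]
for n,u,v,s in [("top",284,168,24),("scene",207,182,24)]:
    p,d=r.capture(n); W.append(cv2.resize(cv2.cvtColor(p[v-s:v+s,u-s:u+s],cv2.COLOR_RGB2BGR),(400,400),interpolation=cv2.INTER_CUBIC))
    P=cloud(n,d); q=np.hypot(P[...,0]-.6145,P[...,1]+.118); m=(q<.015)&(q>.007); print(n,np.percentile(P[m][:,2],[10,50,90]).round(4))
cv2.imwrite("pics/seat3.png",np.hstack(W))
E
```

```text
t: 38.6
tool_pos: [0.6145, -0.1181, 0.1459]
orientation: [-0.0, 0.484, 0.875, -0.0]
wrist_force: [-1.1, 0.1, 0.1]
grip_width: 0.0596
grasp_force: 0.0
t: 40.0
tool_pos: [0.4226, -0.0738, 0.2162]
orientation: [0.0, 0.484, 0.875, 0.001]
wrist_force: [-0.4, 0.2, 0.5]
grip_width: 0.0598
grasp_force: 0.0
top [0.1487 0.1523 0.1551]
scene [0.1481 0.1512 0.1543]
```

View pics/seat3.png

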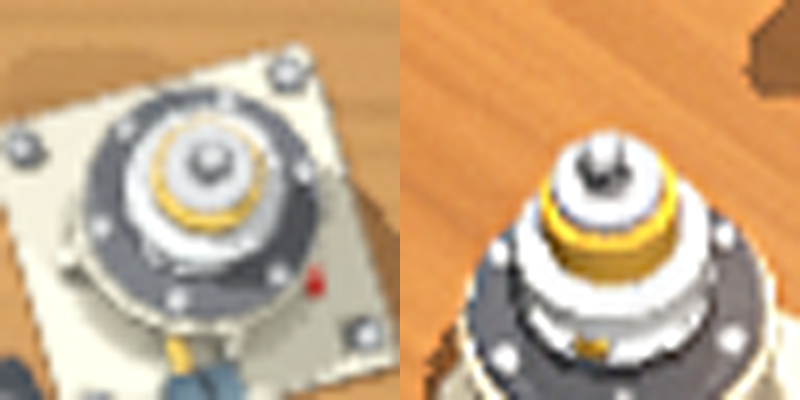

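The washer's top is at about 0.152 m, and all three parts are flat, concentric and home. Handing in.

```bash
python3 -c "
from cell import r; print(r.close_job())"
```

```text
the job is handed in; nothing more can be done
None
```

I rebuilt the stack and handed the job in at about 40 s: collar over the dogs and flat on the flange, then bush, then washer, each lowered and let go once home; `r.close_job()` gave no pass or fail verdict.

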